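# Nest the cheese moulds on the draining board

### The job

Tidy the cheese-making bench for the next visitors: lift the wooden follower out of the mould that stands on the draining board and stand it upright, on its disc, on the same board clear of that mould. Then nest the two loose shouldered moulds one after the other into the mould on the board, so that the three make one upright stack with each shoulder resting fully on the rim below. Keep the bottom mould where it stands, knock nothing over and leave everything else alone, including the straight-sided mould, which does not nest.

Things in the scene. Friction and masses are not known exactly. Their poses are not given: they have to be found in the camera images.
- board: Wooden draining board lying fixed on the bench, 160 (its x) by 340 (its y) by 18 thick, with a shallow groove drawn near its edge. Origin at the centre of its underside, z up; its place and yaw vary.
- mould_base_mid (a point): Shouldered mould standing loose on the board, 0.11 kg, white plastic, round, open-topped, 110 high, on its axis 55 above the foot; z up. Outside: tapers from 41 diameter at the foot to 55 at 65 up, where a flat shoulder steps out to a straight collar of 65 diameter up to the rim. Inside: collar 60 wide, and 69 above the foot a flat ledge narrows it to 50. The follower sits in it at first.
- mould_a_mid (a point): A loose shouldered mould, standing on the bench, about 0.09 kg, same shape and sizes as the one on the board. Point: on its axis, 55 above its foot; z up. When nested, its shoulder (65 above its foot) rests on the rim of the mould below, so it stands 45 higher than that one and its 45 high collar stays outside; sideways play about 2.
- mould_b_mid (a point): The other loose shouldered mould, identical to the first, standing on the bench. Point: on its axis, 55 above its foot; z up. Nests likewise, 45 above the mould below; three nested moulds are 200 high.
- follower_mid (a point): Turned wooden follower, about 0.09 kg, 100 high: a disc 56 diameter, 14 thick, with an upright round handle of 24 diameter from disc to top. At first its disc lies on the ledge in the mould on the board, 69 above that mould's foot; the handle sticks out 59 above the rim. Point: on its axis, 50 above the disc's underside; z up.
- straight_mid (a point): Bystander: white plastic mould with plain straight sides and no shoulder, 65 diameter, 110 high; cannot nest. Point: on its axis, 55 above its foot.
- jar_mid (a point): Bystander: amber glass jar with white cap, 66 diameter, 100 high. Point: on its axis, 50 above its foot.
- cheese: Bystander: small yellow cheese wheel, 126 diameter, 48 high. Origin: centre of its underside.
- bowl: Bystander: steel bowl, 150 diameter, 60 high. Origin: centre of its underside.
- milk: Bystander: white milk bottle with blue cap, 72 diameter, 190 high. Origin: centre of its underside.
- spoon: Bystander: wooden spoon, 240 long, lying flat. Origin: centre of its underside.
There are look-alikes about, which are no part of the job. Leave any blue look-alike of the part that bears follower_mid alone. What is shaped like the part that bears mould_b_mid but red is not meant.

How it is judged:
By the outcome, as a careful person would: the job done as asked, in the order asked, and still so for the second after the job is handed in, with the robot touching nothing.
It also fails if it takes over 70 s, if anything falls off the work surface, if the arm or the gripper's body presses on something with over 40 N, if the wrist force passes 120 N, or if a joint passes its speed limit or range.

### The arm

A 6-joint arm with a two-finger parallel gripper is mounted at the origin on the work surface. World frame = base frame: x ahead of the robot, y to its left, z up, the work surface at z = 0. Lengths are in mm, angles in rad, forces in N, time in s.
With the tool pointing down it reaches from about 350 to 775 mm from the base axis. Payload 5.5 kg.
Tool frame: the origin (TCP) lies at the very end of the fingers, on their centre line; the grasp point (between the pads) lies 19 mm behind it; z points along the fingers, y is the direction in which the jaws open and shut (so a half turn about z gives the same grasp; the last joint's range is limited). The gripper opens to 85 mm and grips with 20 to 120 N. Pads are 22 mm wide; open, the fingers measure 114 mm over their backs; the gripper's body (76 mm by 85 mm) begins 54 mm behind the grasp point. The pads swing forward as they close: fully open they stand 13 mm farther back than shut.
Start: joints at [-0.14, 0.313, 0.046, 1.304, 0, 1.431], TCP at [575.041, -0.015, 231.323] pointing down, gripper open.
Joint ranges: [-2.76, 2.76], [-0.86, 1.69], [-1.03, 1.26], [-2.2, 2.34], [-1.47, 1.5], [-3.14, 3.14]. Speed limits (rad/s): [2.57, 2.57, 3.14, 3.14, 3.14, 3.14].

### API

Orientations are given as a unit quaternion [x, y, z, w].
In Python, from station import read_state, grab_frame, calibration, close_job gives the robot as it stands.
- The arm moves only by the tool step_arm, never from a script. Its argument "increments" is a list that holds one entry, the list of rows, each a list of 5 numbers: the opening, from 0 (shut) to 1 (fully open), then the shift along the tool's x, y, z in mm, then the turn about the tool's z in degrees. A call has 1 to 8 rows; each row is the pose to reach, as a shift and turn from the pose commanded when the call began, along the tool's axes at that moment; what a row does not reach only later rows make up. A row lasts 1/10 s, in which the tool goes at most 50 mm and 8.59 degrees, less where a joint would pass 70% of its speed; a pose out of reach is approached as far as the arm can. A call with a gripper value outside its range is refused whole. The fingers move at their own pace and stop on an object; "newtons" is the grip in N (left out, the last holds). Time passes only in rows, so rows that repeat a pose let the fingers close. It gives the time, the measured TCP pose, the force and the opening at its end, in the units of the state.
- read_state(): the state, without advancing time (a new reading comes with each control period).
- grab_frame(name): name is "scene" or "side" or "wrist"; returns the picture (400x640x3 uint8, blue, green, red); there is no depth.
- calibration(name): a dict with "vfov" (degrees; the focal length in pixels is half the picture's height over the tangent of half this angle, whatever the lens; pixels are square), "cx", "cy" (the principal point, pixels), "D" ([k1, k2, p1, p2, k3] as OpenCV has them; the pictures are not rectified), "origin" and "orientation" of the camera in the world; the wrist camera has in their place "T_tool_cam" (4x4, takes a point from camera to tool coordinates, whose origin is the TCP and whose axes are the flange's). Camera axes: x right, y down, z forward; pixel columns grow to the right and rows downward; lengths in mm; the calibration is good to about 2 mm. A picture is of the moment at which its call begins: read the wrist's pose just before it. calibration takes no time and is no camera call.
- close_job(): hands the job in, once; it reports no verdict.
The state is a dict: "t": time; "qpos": joint angles; "joint_velocities": joint speeds; "joint_efforts": joint torques, N m; "ee_pos": TCP position; "tcp_rot": TCP orientation; "contact_force": force on the tool from outside, world axes, zero at the start; "wrist_torque": the same for the moment, N m; "finger_gap": finger opening in mm.
Only numpy, scipy, OpenCV 4.12 (cv2) and the standard library are available. Lean on these libraries where they do the work, as an engineer would, in place of code of your own. Each camera call takes 0.05 s, during which the arm holds its last target. There are 200 camera calls.

## Working session

There is one attempt and no reset: what is moved stays moved. The work goes in short steps, Python scripts to look and compute and a tool call to move; the robot and the scene stay as the last step left them, time stands still between calls to the robot, and variables do not carry over. Pictures are saved under pics/ and viewed, about 8 in all and at most 12, crops included, and the job is handed in when it is done.

Besides the shell and the picture viewer there is one more tool, called after ">>>" as name(argument=value, ...), one argument or row to a line, values as JSON. step_arm: Moves the arm, as the interface text tells. Its arguments: {"type":"object","properties":{"increments":{"type":"array"},"newtons":{"type":"number"}},"required":["increments"]}

```bash
ls; mkdir -p pics
python3 - <<'E'
from station import *
import cv2
s=read_state();print(s)
for n in("scene","side","wrist"):
    print(n,calibration(n)); 
    cv2.imwrite(f"pics/{n}0.png",grab_frame(n))
E
```

```text
pics
{'t': 0.0, 'qpos': array([-1.39604199e-01,  3.14039882e-01,  4.49624880e-02,  1.30361517e+00,
       -4.09069394e-05,  1.43119266e+00]), 'joint_velocities': array([-1.50244736e-03,  2.60481139e-03,  6.34156821e-04,  5.29777733e-04,
        8.49668624e-05, -3.90657283e-04]), 'joint_efforts': array([-2.90074182e-03, -4.80629075e+01,  2.98531097e+01,  1.95313990e-02,
       -3.83516899e-04, -4.27451073e-05]), 'ee_pos': array([5.74472439e+02, 4.96882731e-02, 2.30379685e+02]), 'tcp_rot': array([ 7.07106636e-01,  7.07106291e-01, -5.86943449e-04, -7.44878676e-04]), 'contact_force': array([1.1508308 , 0.87307519, 0.98125232]), 'wrist_torque': array([-0.00701824,  0.0593332 ,  0.00504574]), 'finger_gap': 85.21948447944501}
scene {'vfov': 52.816745348345265, 'cx': 317.9610104169729, 'cy': 195.9368855102544, 'D': array([-0.01254765,  0.        ,  0.        ,  0.        ,  0.        ]), 'origin': array([1174.6062304 ,  174.06554011,  887.36007654]), 'orientation': array([ 0.57940257,  0.74828763, -0.25323706, -0.20057239])}
side {'vfov': 43.74231504269346, 'cx': 316.2802063502334, 'cy': 201.07746981052003, 'D': array([-0.03036129,  0.        ,  0.        ,  0.        ,  0.        ]), 'origin': array([ 273.15020793,  800.86221845, 1018.28802611]), 'orientation': array([-0.1717058 ,  0.91823607, -0.34883688,  0.07531577])}
wrist {'vfov': 65.23474219644872, 'cx': 322.9906786304041, 'cy': 196.06892952801093, 'D': array([-0.00621142,  0.        ,  0.        ,  0.        ,  0.        ]), 'T_tool_cam': array([[ 5.77575204e-06, -9.65427548e-01, -2.60671537e-01,
         6.62942013e+01],
       [ 9.99999898e-01, -1.12134238e-04,  4.37459477e-04,
        -2.79274641e-01],
       [-4.51565634e-04, -2.60671512e-01,  9.65427449e-01,
        -1.42726758e+02],
       [ 0.00000000e+00,  0.00000000e+00,  0.00000000e+00,
         1.00000000e+00]])}
```

View pics/scene0.png

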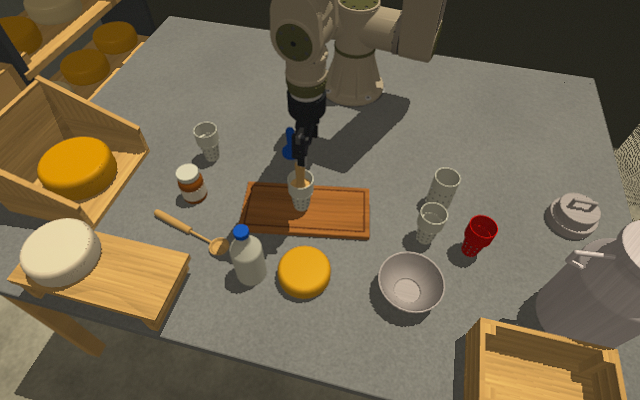

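View pics/side0.png

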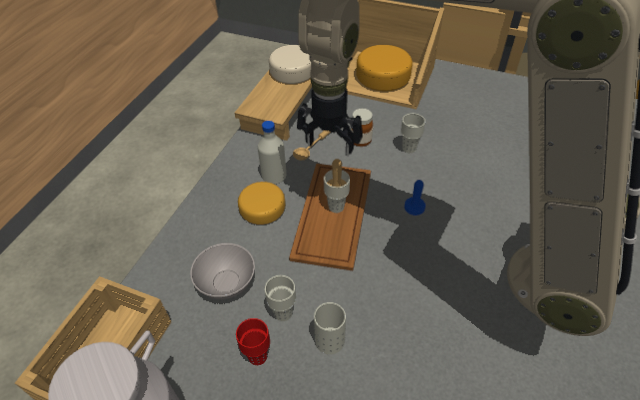

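Scene shows the base mould with follower at about (301,185), loose shouldered moulds at (207,140) and (432,222), the straight one at (445,187), red and blue look-alikes at (480,235) and (290,143). The side view has them at (337,190), (412,132), (280,297), (330,325), (253,340) and (415,200).

Run:
```python
import cv2,numpy as np
rows=[]
for n,cs in(("scene",[(207,140),(301,180),(432,222)]),("side",[(412,132),(337,185),(280,297)])):
    im=cv2.imread(f"pics/{n}0.png");r=[]
    for x,y in cs:
        c=cv2.resize(im[y-32:y+32,x-32:x+32],None,fx=4,fy=4,interpolation=cv2.INTER_CUBIC)
        for k in range(0,64,10):
            cv2.line(c,(k*4,0),(k*4,6),(0,0,255),1);cv2.line(c,(0,k*4),(6,k*4),(0,0,255),1)
        cv2.putText(c,f"{x-32},{y-32}",(8,20),0,.45,(0,255,255),1);r.append(c)
    rows.append(np.hstack(r))
cv2.imwrite("pics/mos.png",np.vstack(rows))
```

```text
(no output)
```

View pics/mos.png

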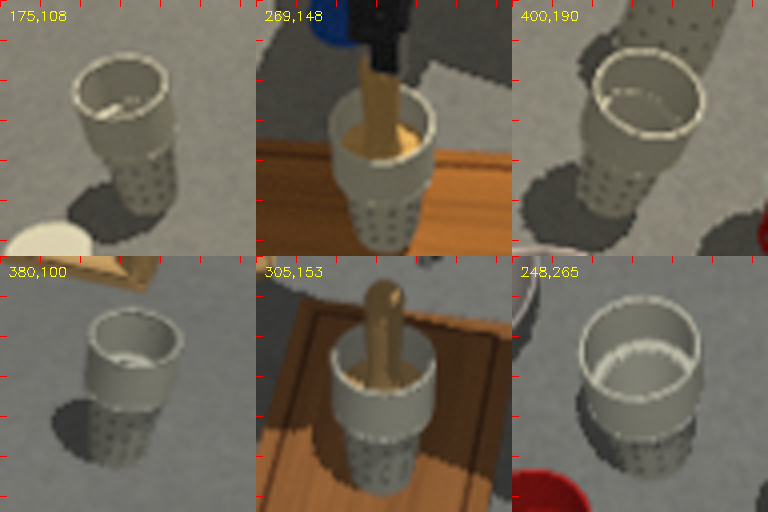

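The crops show the three rims clearly (scene centres about (205.1,129.4), (300.6,179), (434,213.1); side (413.8,121.3), (336.8,178), (280.3,287.9)). Casting them.

```bash
cat > h.py <<'E'
import numpy as np,cv2
from station import *
from scipy.spatial.transform import Rotation as R
def cam(n,s=None):
    c=calibration(n);f=200/np.tan(np.radians(c["vfov"]/2))
    K=np.array([[f,0,c["cx"]],[0,f,c["cy"]],[0,0,1]])
    if n=="wrist":
        T=c["T_tool_cam"];Rt=R.from_quat(s["tcp_rot"]).as_matrix()
        return K,c["D"],Rt@T[:3,3]+s["ee_pos"],Rt@T[:3,:3]
    return K,c["D"],c["origin"],R.from_quat(c["orientation"]).as_matrix()
def ray(n,uv,s=None):
    K,D,o,M=cam(n,s)
    p=cv2.undistortPoints(np.array([[uv]],float),K,D)[0,0]
    d=M@np.array([*p,1]);return o,d/np.linalg.norm(d)
def plane(n,uv,z,s=None):
    o,d=ray(n,uv,s);return o+d*(z-o[2])/d[2]
def tri(*rs):
    A=sum(np.eye(3)-np.outer(d,d) for o,d in rs);b=sum((np.eye(3)-np.outer(d,d))@o for o,d in rs)
    return np.linalg.solve(A,b)
def proj(n,X,s=None):
    K,D,o,M=cam(n,s);return cv2.projectPoints(np.array([X],float),cv2.Rodrigues(M.T)[0],-M.T@o,K,D)[0].ravel()
E
python3 - <<'E'
from h import *
np.set_printoptions(precision=1,suppress=True)
for k,a,b,z in(("A",(205.1,129.4),(413.75,121.25),110),("base",(300.6,179),(336.75,178),128),("B",(434,213.1),(280.25,287.9),110),("straight",(446,180),(330,317),110),("follower top",(0,0),(337.5,164),187)):
    print(k,plane("scene",a,z),plane("side",b,z),tri(ray("scene",a),ray("side",b)))
for c in((247,184),(369,189),(369,238),(242,232)):print(plane("scene",c,18))
for c in((318,164),(371,170),(353,267),(292,260)):print(plane("side",c,18))
for c in((288,155),):print("blue",plane("scene",c,0),plane("side",(415,206),0))
print("cheese",plane("side",(262,199),48),"milk",plane("side",(268,127),190),"jar",plane("side",(363,117),100),"red",plane("side",(253,335),110))
E
```

```text
A [ 443.7 -333.1  110. ] [ 440.2 -329.5  110. ] [ 440.8 -335.   106.3]
base [564.7 -21.  128. ] [562.1 -23.5 128. ] [562.7 -22.5 127.1]
B [571.6 308.8 110. ] [568.3 308.4 110. ] [569.4 308.4 108.2]
straight [460.2 330.4 110. ] [445.7 334.9 110. ] [448.7 331.2  99.1]
follower top [   84.1 -1264.3   187. ] [557.3 -13.6 187. ] [ 658.  -189.   407.9]
[ 531.8 -188.9   18. ]
[463.1 143.7  18. ]
[619.9 171.2  18. ]
[ 684.  -145.5   18. ]
[ 667.8 -159.5   18. ]
[ 517.4 -189.5   18. ]
[458.6 142.5  18. ]
[604.1 176.   18. ]
blue [ 380.4 -116.6    0. ] [ 369.  -116.7    0. ]
cheese [745.6  44.   48. ] milk [771.2 -77.1 190. ] jar [ 584.7 -309.6  100. ] red [574.1 426.9 110. ]
```

>>> step_arm(
  increments=[
    [[1,-11,-6,2,0],[1,-22,-11,2,0],[1,-22,-11,2,0],[1,-22,-11,2,0]],
  ],
  newtons=40,
)

```text
t: 0.55
ee_pos: [563.8, -22.7, 229.5]
tcp_rot: [0.708, 0.707, 0.0, 0.0]
contact_force: [-0.4, 0.2, -0.6]
finger_gap: 85.5
```

```bash
cat > w.py <<'E'
import sys;from h import *
s=read_state();im=grab_frame("wrist");n=sys.argv[1];cv2.imwrite(f"pics/{n}.png",im)
np.save(f"pics/{n}.npy",np.r_[s["ee_pos"],s["tcp_rot"]])
print(s["t"],s["ee_pos"],s["tcp_rot"],s["qpos"],s["finger_gap"],s["contact_force"])
E
python3 w.py wbase
```

```text
0.55 [563.8360276  -22.71021391 229.47223807] [7.07604122e-01 7.06609065e-01 1.77505631e-04 7.03506623e-05] [-1.82619985e-01  2.92472917e-01  1.30203993e-02  1.29102649e+00
  2.12453935e-04  1.38958360e+00] 85.45339216464819 [-0.40771705  0.2107637  -0.56369034]
```

View pics/wbase.png

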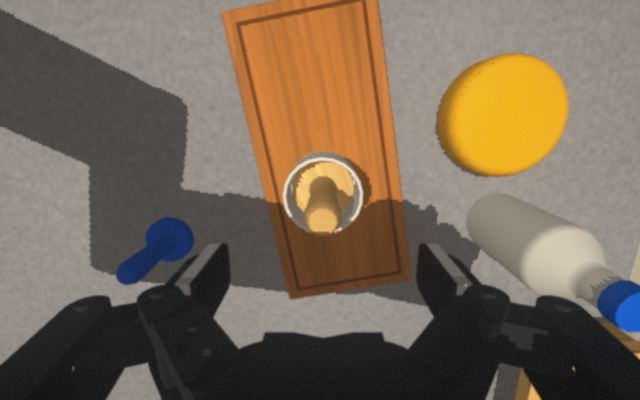

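```bash
cat > rim.py <<'E'
import sys;from h import *
# outer rim by radial search for the outermost bright, unsaturated pixel
def rim(n,c,rmax=60,z=110,thr=150,sat=60,r0=30):
    im=cv2.imread(f"pics/{n}.png");v=np.load(f"pics/{n}.npy");s=dict(ee_pos=v[:3],tcp_rot=v[3:])
    big=cv2.resize(im,None,fx=4,fy=4,interpolation=cv2.INTER_CUBIC).astype(int);P=[]
    for a in np.radians(np.arange(0,360,3)):
        for r in np.arange(rmax,r0,-.25):
            u=np.array(c)+r*np.array([np.cos(a),np.sin(a)]);q=big[int(u[1]*4+2),int(u[0]*4+2)]
            if q.min()>thr and q.max()-q.min()<sat: P.append(u);break
    W=np.array([plane("wrist",p,z,s)[:2] for p in P])
    for _ in range(4):
        A=np.c_[2*W,np.ones(len(W))];x=np.linalg.lstsq(A,(W**2).sum(1),rcond=None)[0]
        rad=np.sqrt(x[2]+x[0]**2+x[1]**2);e=np.abs(np.linalg.norm(W-x[:2],axis=1)-rad);W=W[e<max(1,2*np.median(e))]
    T=R.from_quat(v[3:]).as_matrix()
    print(n,"rim xy",x[:2].round(1),"rad",rad.round(1),"n",len(W),"rms",e.std().round(2),"tool shift",(T.T@(np.r_[x[:2],z]-v[:3])).round(1))
    return x[:2],s
if __name__=="__main__":rim(sys.argv[1],(float(sys.argv[2]),float(sys.argv[3])),z=float(sys.argv[4]),thr=int(sys.argv[5]))
E
python3 - <<'E'
from rim import *
for t in(120,135,150,165):
    x,s=rim("wbase",(323,194),55,128,t)
print("top",plane("wrist",(322,219),187,s))
for c in((222,13),(378,-1),(291,298),(411,278)):print(plane("wrist",c,18,s))
E
```

```text
wbase rim xy [563.4 -22.4] rad 32.3 n 81 rms 0.21 tool shift [  0.3  -0.5 101.5]
wbase rim xy [563.4 -22.5] rad 32.1 n 90 rms 0.17 tool shift [  0.2  -0.5 101.5]
wbase rim xy [563.3 -22.6] rad 31.9 n 89 rms 0.14 tool shift [ 1.000e-01 -6.000e-01  1.015e+02]
wbase rim xy [563.3 -22.7] rad 31.8 n 88 rms 0.11 tool shift [ -0.   -0.6 101.5]
top [563.03710586 -21.28830373 187.        ]
[461.42238219 140.78113332  18.        ]
[619.35772471 153.16229158  18.        ]
[ 522.35145018 -187.94827714   18.        ]
[ 674.91971755 -159.5376668    18.        ]
```

>>> step_arm(
  increments=[
    [[0.7,0,0,40,0],[0.7,0,0,82,0],[0.7,0,0,82,0],[0.7,0,0,82,0],[0.2,0,0,82,0],[0.1,0,0,82,0],[0.1,0,0,82,0],[0.1,0,0,82,0]],
  ],
  newtons=40,
)

```text
t: 1.4
ee_pos: [564.8, -22.2, 149.6]
tcp_rot: [0.707, 0.707, 0.001, 0.001]
contact_force: [-2.0, 0.3, 6.9]
finger_gap: 22.8
```

>>> step_arm(
  increments=[
    [[0.1,0,0,0,0],[0.1,0,0,0,0],[0.1,0,0,0,0]],
  ],
)

```text
t: 1.7
ee_pos: [564.8, -22.3, 149.6]
tcp_rot: [0.707, 0.707, 0.001, 0.001]
contact_force: [-2.8, -0.7, 4.7]
finger_gap: 23.1
```

>>> step_arm(
  increments=[
    [[0.1,0,0,-10,0],[0.1,0,0,-25,0],[0.1,0,0,-45,0],[0.1,0,0,-65,0],[0.1,0,0,-65,0]],
  ],
)

```text
t: 2.2
ee_pos: [566.1, -22.3, 216.2]
tcp_rot: [0.707, 0.707, 0.002, 0.003]
contact_force: [0.1, -0.5, -0.3]
finger_gap: 22.7
```

>>> step_arm(
  increments=[
    [[0.1,20,-3,-10,0],[0.1,60,-8,-10,0],[0.1,95,-12,-10,0],[0.1,115,-15,-10,0],[0.1,115,-15,0,0],[0.1,115,-15,0,0],[0.1,115,-15,0,0]],
  ],
)

```text
t: 2.9
ee_pos: [548.7, 92.2, 211.5]
tcp_rot: [0.707, 0.707, -0.001, -0.0]
contact_force: [-0.8, -1.0, 0.0]
finger_gap: 23.3
```

Run:
```python
from h import *
s=read_state();print(s["t"],s["ee_pos"],s["finger_gap"],s["contact_force"])
a=grab_frame("scene");b=grab_frame("side")
p=[proj(n,s["ee_pos"]+[0,0,-30]).astype(int) for n in("scene","side")]
o=[]
for im,n in((a,"scene"),(b,"side")):
    x,y=proj(n,[560,30,110]).astype(int);o.append(cv2.resize(im[y-60:y+60,x-60:x+60],None,fx=3,fy=3,interpolation=cv2.INTER_CUBIC));print(n,x-60,y-60)
cv2.imwrite("pics/f1.png",np.hstack(o))
```

```text
2.9 [548.72062202  92.20504505 211.48209429] 23.318789364922413 [-0.82644297 -0.98557739  0.02882205]
scene 261 126
side 269 137
```

View pics/f1.png

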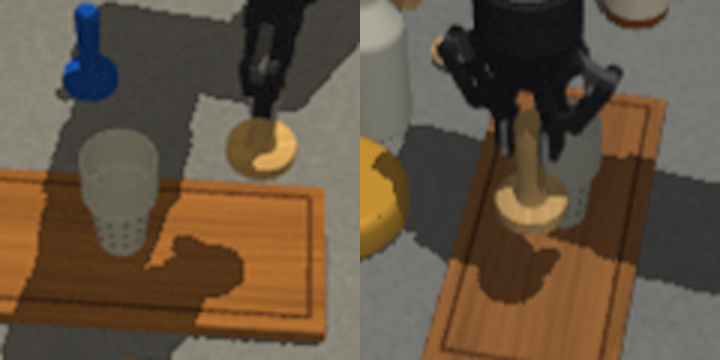

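The follower hangs upright in the grip over the board's free end (disc at about scene (348,175), side (326,205)); the base mould still stands.

>>> step_arm(
  increments=[
    [[0.1,0,0,40,0],[0.1,0,0,80,0],[0.1,0,0,110,0],[0.1,0,0,122,0],[0.1,0,0,126,0],[0.1,0,0,126,0],[0.1,0,0,126,0]],
  ],
)

```text
t: 3.7
ee_pos: [550.6, 92.9, 88.1]
tcp_rot: [0.707, 0.707, 0.001, 0.001]
contact_force: [0.1, -0.3, -1.0]
finger_gap: 23.2
```

>>> step_arm(
  increments=[
    [[0.1,0,0,2,0],[0.1,0,0,3,0],[0.1,0,0,4,0],[0.1,0,0,4,0]],
  ],
)

```text
t: 4.1
ee_pos: [549.0, 93.0, 82.4]
tcp_rot: [0.707, 0.707, 0.0, 0.0]
contact_force: [-0.5, -1.0, -0.1]
finger_gap: 23.1
```

>>> step_arm(
  increments=[
    [[0.1,0,0,1,0],[0.1,0,0,2,0],[0.1,0,0,2,0]],
  ],
)

```text
t: 4.4
ee_pos: [549.1, 93.0, 80.7]
tcp_rot: [0.707, 0.707, 0.0, 0.0]
contact_force: [-0.6, -0.2, 3.3]
finger_gap: 22.7
```

>>> step_arm(
  increments=[
    [[0.35,0,0,0,0],[0.45,0,0,0,0],[0.6,0,0,0,0],[0.6,0,0,-20,0],[0.6,0,0,-65,0],[0.6,0,0,-115,0],[0.8,0,0,-150,0],[0.9,0,0,-150,0]],
  ],
)

```text
t: 5.2
ee_pos: [552.1, 93.1, 236.3]
tcp_rot: [0.707, 0.707, 0.004, 0.004]
contact_force: [-0.0, 0.2, -0.1]
finger_gap: 76.6
```

Run:
```python
from h import *
# plan: world shifts from commanded approx pose to above A (rim 110 -> TCP z 211)
s=read_state();T=R.from_quat(s["tcp_rot"]).as_matrix();print(s["t"],s["ee_pos"])
print("toA",T.T@(np.array([441.8,-331.5,211])-s["ee_pos"]))
print("bowl",plane("scene",(410,281),60),plane("side",(223,272),60))
```

```text
5.2 [552.13025561  93.1087869  236.30598871]
toA [-424.60682968 -110.62010774   24.04188507]
bowl [734.82322996 279.79275813  60.        ] [725.4633858  289.79469875  60.        ]
```

>>> step_arm(
  increments=[
    [[1,40,4,0,0],[1,85,8,0,0],[1,130,12,6,0],[1,175,16,14,0],[1,215,19,22,0],[1,215,19,22,0],[1,215,19,22,0],[1,215,19,22,0]],
  ],
)

```text
t: 6.0
ee_pos: [567.8, 307.2, 207.8]
tcp_rot: [0.707, 0.707, -0.001, -0.0]
contact_force: [0.7, 0.1, -1.0]
finger_gap: 85.5
```

```bash
python3 w.py wB
python3 - <<'E'
from rim import *
s=np.load("pics/wB.npy");print(proj("wrist",[570,308.5,110],dict(ee_pos=s[:3],tcp_rot=s[3:])))
for t in(120,135,150,165):
    try: rim("wB",proj("wrist",[570,308.5,110],dict(ee_pos=s[:3],tcp_rot=s[3:])),52,110,t)
    except Exception as e: print(e)
E
```

```text
6.0 [567.83985494 307.15375174 207.83769259] [ 7.07307842e-01  7.06905460e-01 -5.35512754e-04 -1.86655970e-05] [ 3.71790733e-01  4.61157698e-01  2.07360304e-01  1.31799476e+00
 -3.95994723e-04  1.94315631e+00] 85.54585680716102 [ 0.66160493  0.1184927  -1.03686273]
[326.00943687 195.9735667 ]
wB rim xy [570.1 306.6] rad 42.3 n 95 rms 0.24 tool shift [-0.5  2.3 97.8]
wB rim xy [568.2 306. ] rad 34.8 n 47 rms 0.6 tool shift [-1.1  0.4 97.8]
wB rim xy [570.6 308.5] rad 32.1 n 84 rms 0.09 tool shift [ 1.4  2.8 97.8]
wB rim xy [570.6 308.6] rad 31.7 n 84 rms 0.08 tool shift [ 1.6  2.8 97.8]
```

View pics/wB.png

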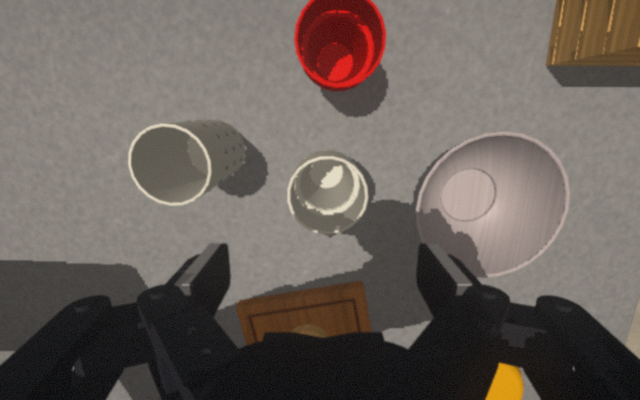

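Wrist picture: mould B's rim at (327,195), free of the straight mould (170,165) and bowl (493,205).

>>> step_arm(
  increments=[
    [[1,1.5,2.8,45,0],[1,1.5,2.8,90,0],[1,1.5,2.8,125,0],[1,1.5,2.8,138,0],[1,1.5,2.8,138,0],[0.85,1.5,2.8,138,0],[0.7,1.5,2.8,138,0],[0.6,1.5,2.8,138,0]],
  ],
  newtons=30,
)

```text
t: 6.85
ee_pos: [572.6, 310.1, 73.2]
tcp_rot: [0.707, 0.707, 0.002, 0.001]
contact_force: [-1.2, -0.1, 6.0]
finger_gap: 63.0
```

>>> step_arm(
  increments=[
    [[0.6,0,0,0,0],[0.6,0,0,0,0],[0.6,0,0,0,0],[0.6,0,0,0,0]],
  ],
)

```text
t: 7.25
ee_pos: [572.6, 310.2, 73.2]
tcp_rot: [0.707, 0.707, 0.002, 0.001]
contact_force: [-0.8, -0.7, 6.3]
finger_gap: 63.0
```

>>> step_arm(
  increments=[
    [[0.6,0,0,-10,0],[0.6,0,0,-45,0],[0.6,0,0,-90,0],[0.6,0,0,-135,0],[0.6,0,0,-165,0],[0.6,0,0,-165,0],[0.6,0,0,-165,0]],
  ],
)

```text
t: 7.95
ee_pos: [571.3, 309.8, 236.8]
tcp_rot: [0.707, 0.707, 0.001, 0.001]
contact_force: [-0.0, -0.2, 0.1]
finger_gap: 62.9
```

```bash
python3 w.py wBh
```

```text
7.95 [571.29057148 309.76003437 236.81758891] [7.07047054e-01 7.07165147e-01 1.26304491e-03 5.67850032e-04] [ 3.73441416e-01  4.61590561e-01  2.78417884e-01  1.38485415e+00
 -2.90007823e-05  1.94407069e+00] 62.91733473649916 [-0.02887041 -0.2491285   0.06501026]
```

View pics/wBh.png

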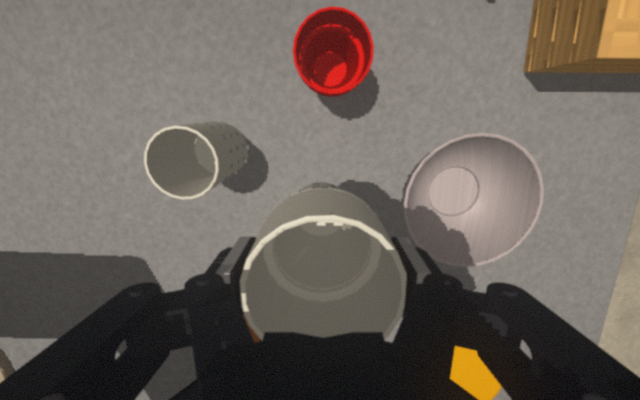

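The mould is held between the pads, its rim arc running from (242,290) over (325,214) to (406,290).

Run:
```python
from rim import *
for z in(270,273.6,277):
  for t in(150,175): rim("wBh",(324,290),92,z,t,r0=60)
```

```text
wBh rim xy [571.1 306.7] rad 32.6 n 50 rms 0.08 tool shift [ -3.   -0.1 -33.2]
wBh rim xy [571.1 306.7] rad 32.4 n 48 rms 0.08 tool shift [ -3.   -0.1 -33.2]
wBh rim xy [571.1 309. ] rad 31.6 n 50 rms 0.08 tool shift [ -0.7  -0.1 -36.8]
wBh rim xy [571. 309.] rad 31.3 n 48 rms 0.08 tool shift [ -0.8  -0.1 -36.8]
wBh rim xy [571.1 311.1] rad 30.5 n 50 rms 0.07 tool shift [  1.4  -0.1 -40.2]
wBh rim xy [571.  311.1] rad 30.3 n 48 rms 0.08 tool shift [  1.4  -0.2 -40.2]
```

>>> step_arm(
  increments=[
    [[0.6,-40,-1,0,0],[0.6,-90,-2,0,0],[0.6,-140,-3,0,0],[0.6,-190,-4,0,0],[0.6,-240,-6,0,0],[0.6,-285,-7,0,0],[0.6,-315,-8,0,0],[0.6,-331,-8,0,0]],
  ],
)

```text
t: 8.8
ee_pos: [561.5, -23.9, 233.5]
tcp_rot: [0.708, 0.706, -0.001, -0.001]
contact_force: [-0.8, 0.2, -0.8]
finger_gap: 62.7
```

>>> step_arm(
  increments=[
    [[0.6,0,0,0,0],[0.6,0,0,0,0],[0.6,0,0,0,0]],
  ],
)

```text
t: 9.1
ee_pos: [562.6, -20.1, 234.8]
tcp_rot: [0.707, 0.708, -0.0, -0.001]
contact_force: [-0.4, 0.6, -0.6]
finger_gap: 63.4
```

Run:
```python
from h import *
s=read_state();print(s["t"],s["ee_pos"],s["tcp_rot"],s["finger_gap"])
o=[]
for n in("scene","side"):
    im=grab_frame(n);x,y=proj(n,[563,0,170]).astype(int);o.append(cv2.resize(im[y-65:y+65,x-65:x+65],None,fx=3,fy=3,interpolation=cv2.INTER_CUBIC));print(n,x-65,y-65)
    cv2.imwrite(f"pics/{n}1.png",im)
    # expected foot centre of held mould and base rim centre
    print(n,proj(n,[563.4,-22.5,128]),proj(n,[s["ee_pos"][0],s["ee_pos"][1]-1.4,s["ee_pos"][2]+36-110]))
cv2.imwrite("pics/n1.png",np.hstack(o))
```

```text
9.1 [562.63984655 -20.13480137 234.81102875] [ 7.06519178e-01  7.07693682e-01 -9.53521407e-05 -5.42196485e-04] 63.372561015662434
scene 243 103
scene [300.16403944 178.49083963] [300.2522329  169.51070539]
side 268 107
side [336.11145533 178.12990784] [336.41612947 169.07902129]
```

View pics/n1.png

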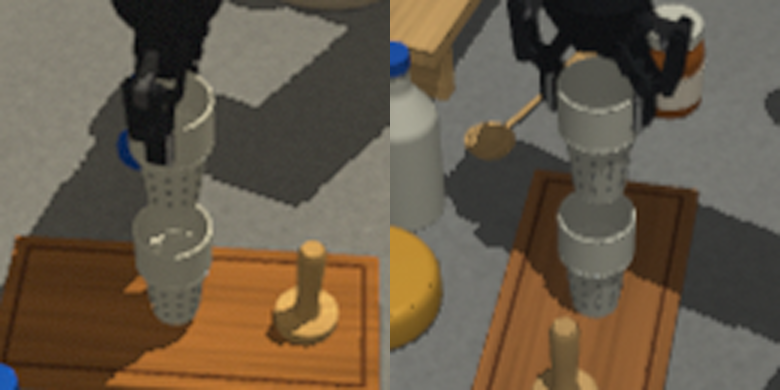

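Follower stands on its disc at the board's free end; the held mould is in line with the base in both views. Lowering.

>>> step_arm(
  increments=[
    [[0.6,-1,0.8,15,0],[0.6,-1,0.8,30,0],[0.6,-1,0.8,45,0],[0.6,-1,0.8,60,0],[0.6,-1,0.8,70,0],[0.6,-1,0.8,75,0],[0.6,-1,0.8,75,0]],
  ],
)

```text
t: 9.9
ee_pos: [563.3, -22.0, 159.8]
tcp_rot: [0.707, 0.707, -0.0, -0.0]
contact_force: [0.3, -0.0, -0.6]
finger_gap: 63.5
```

>>> step_arm(
  increments=[
    [[0.6,0,0,5,0],[0.6,0,0,10,0],[0.6,0,0,15,0],[0.6,0,0,18,0],[0.6,0,0,18,0]],
  ],
)

```text
t: 10.4
ee_pos: [563.4, -22.5, 141.8]
tcp_rot: [0.707, 0.707, -0.0, -0.0]
contact_force: [-0.3, 0.3, -1.6]
finger_gap: 63.2
```

>>> step_arm(
  increments=[
    [[0.6,1,0,1,0],[0.6,1,0,2,0],[0.6,1,0,3,0],[0.6,1,0,3,0]],
  ],
)

```text
t: 10.8
ee_pos: [563.7, -21.5, 139.3]
tcp_rot: [0.707, 0.707, 0.0, 0.0]
contact_force: [0.1, -0.5, -0.2]
finger_gap: 63.3
```

>>> step_arm(
  increments=[
    [[0.6,0,0,1,0],[0.6,0,0,2,0],[0.6,0,0,2,0]],
  ],
)

```text
t: 11.1
ee_pos: [563.6, -21.5, 137.2]
tcp_rot: [0.707, 0.707, -0.0, -0.0]
contact_force: [0.3, 0.1, 0.1]
finger_gap: 63.5
```

>>> step_arm(
  increments=[
    [[0.6,0,0,0.7,0],[0.6,0,0,1.4,0],[0.6,0,0,2,0],[0.6,0,0,2,0]],
  ],
)

```text
t: 11.5
ee_pos: [564.6, -21.6, 136.3]
tcp_rot: [0.707, 0.707, 0.001, 0.001]
contact_force: [0.4, 0.1, 5.1]
finger_gap: 63.1
```

>>> step_arm(
  increments=[
    [[0.8,0,0,0,0],[0.9,0,0,0,0],[1,0,0,0,0],[1,0,0,0,0],[1,0,0,-25,0],[1,0,0,-65,0],[1,0,0,-110,0],[1,0,0,-137,0]],
  ],
)

```text
t: 12.3
ee_pos: [564.2, -21.6, 275.6]
tcp_rot: [0.707, 0.707, 0.001, 0.001]
contact_force: [1.2, -0.5, 0.4]
finger_gap: 85.0
```

>>> step_arm(
  increments=[
    [[1,0,0,0,0],[1,0,0,0,0]],
  ],
)

```text
t: 12.5
ee_pos: [563.9, -21.6, 272.6]
tcp_rot: [0.707, 0.707, 0.0, 0.001]
contact_force: [-0.3, -0.2, -0.8]
finger_gap: 85.4
```

```bash
python3 w.py wN1
python3 - <<'E'
from rim import *
s=np.load("pics/wN1.npy");c=proj("wrist",[563.4,-22.5,173],dict(ee_pos=s[:3],tcp_rot=s[3:]));print(c)
for z in(171,173,176):
  for t in (135,150,165): rim("wN1",c,52,z,t)
print("toA",R.from_quat(s[3:]).as_matrix().T@(np.array([441.8,-331.5,211])-s[:3]))
E
```

```text
12.5 [563.9103024  -21.56950293 272.61194546] [7.07105937e-01 7.07107359e-01 3.34010652e-04 5.15429799e-04] [-1.80453514e-01  2.83841076e-01  1.06188928e-01  1.39191635e+00
 -3.67957185e-05  1.39034078e+00] 85.42237331093567 [-0.32450528 -0.22585289 -0.8463126 ]
[322.41829894 198.18806993]
wN1 rim xy [563.5 -23. ] rad 32.3 n 82 rms 0.12 tool shift [ -1.4  -0.6 101.6]
wN1 rim xy [563.4 -23. ] rad 32.1 n 85 rms 0.11 tool shift [ -1.4  -0.6 101.6]
wN1 rim xy [563.4 -23. ] rad 31.9 n 84 rms 0.11 tool shift [ -1.4  -0.6 101.6]
wN1 rim xy [563.5 -22.5] rad 32.1 n 82 rms 0.12 tool shift [-0.9 -0.6 99.6]
wN1 rim xy [563.4 -22.5] rad 31.9 n 85 rms 0.11 tool shift [-0.9 -0.6 99.6]
wN1 rim xy [563.4 -22.5] rad 31.7 n 84 rms 0.11 tool shift [-0.9 -0.6 99.6]
wN1 rim xy [563.5 -21.6] rad 31.7 n 82 rms 0.11 tool shift [-0.  -0.6 96.6]
wN1 rim xy [563.4 -21.6] rad 31.5 n 85 rms 0.11 tool shift [-0.  -0.6 96.6]
wN1 rim xy [563.4 -21.7] rad 31.3 n 84 rms 0.11 tool shift [-0.1 -0.6 96.6]
toA [-309.91445248 -122.18489932   61.54472612]
```

View pics/wN1.png

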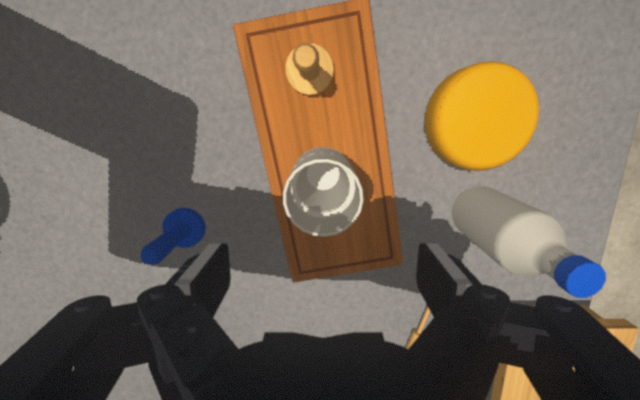

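The second mould sits level and centred (rim 173 high, (563.4,-22.5)), the follower upright at (310,68). Now mould A.

>>> step_arm(
  increments=[
    [[1,-40,-18,0,0],[1,-85,-36,0,0],[1,-130,-54,0,0],[1,-175,-72,15,0],[1,-220,-90,30,0],[1,-265,-106,45,0],[1,-300,-119,57,0],[1,-310,-122,61,0]],
  ],
)

```text
t: 13.35
ee_pos: [438.7, -333.7, 207.6]
tcp_rot: [0.709, 0.705, -0.0, -0.003]
contact_force: [0.2, 1.7, -1.0]
finger_gap: 85.3
```

>>> step_arm(
  increments=[
    [[1,0,0,0,0],[1,0,0,0,0],[1,0,0,0,0]],
  ],
)

```text
t: 13.65
ee_pos: [442.3, -330.1, 211.6]
tcp_rot: [0.706, 0.708, 0.0, -0.0]
contact_force: [0.1, 0.1, 0.1]
finger_gap: 85.6
```

```bash
python3 w.py wA
python3 - <<'E'
from rim import *
s=np.load("pics/wA.npy");c=proj("wrist",[441.8,-331.5,110],dict(ee_pos=s[:3],tcp_rot=s[3:]));print(c)
for t in (120,135,150,165,180): rim("wA",c,50,110,t)
E
```

```text
13.65 [ 442.26476708 -330.13955288  211.55771337] [ 7.06429282e-01  7.07783602e-01  2.06576818e-04 -1.04777480e-05] [-7.86935421e-01  2.74647784e-01 -5.51392857e-02  1.24103124e+00
  4.13100071e-04  7.81945604e-01] 85.60906384010401 [0.08335029 0.11051484 0.08941494]
[322.58598209 198.12435805]
wA rim xy [ 442.3 -334.2] rad 41.1 n 45 rms 0.08 tool shift [ -4.1  -0.  101.6]
wA rim xy [ 441.8 -333.6] rad 39.8 n 14 rms 0.47 tool shift [ -3.5  -0.5 101.6]Traceback (most recent call last):
  File "<stdin>", line 3, in <module>
  File "rim.py", line 12, in rim
    A=np.c_[2*W,np.ones(len(W))];x=np.linalg.lstsq(A,(W**2).sum(1),rcond=None)[0]
                                                     ~~~~~~~~~~^^^
    return umr_sum(a, axis, dtype, out, keepdims, initial, where)
numpy.exceptions.AxisError: axis 1 is out of bounds for array of dimension 1
```

View pics/wA.png

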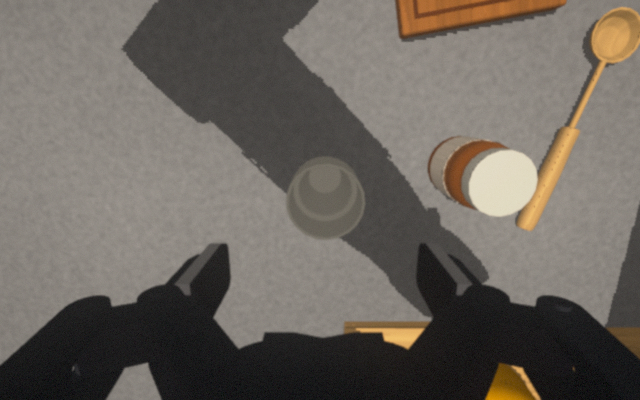

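Mould A stands in the arm's shadow, rim centre about (326,198), jar at (490,180) clear of the fingers.

Run:
```python
from rim import *
im=cv2.imread("pics/wA.png");v=np.load("pics/wA.npy");s=dict(ee_pos=v[:3],tcp_rot=v[3:])
print(im[200,285:292].tolist(),im[200,360:368].tolist(),im[236:243,325].tolist(),im[153:160,326].tolist())
b=cv2.GaussianBlur(im,(3,3),0).astype(int);d=b[:,:,1]-b[:,:,0]
for t in(3,6,9):
    m=(d>t).astype(np.uint8);m[:140]=0;m[255:]=0;m[:,:270]=0;m[:,385:]=0
    m=cv2.morphologyEx(m,cv2.MORPH_OPEN,np.ones((3,3)))
    cs,_=cv2.findContours(m,0,cv2.CHAIN_APPROX_NONE)
    c=max(cs,key=cv2.contourArea);print(t,cv2.boundingRect(c),cv2.fitEllipse(cv2.convexHull(c)))
    W=np.array([plane("wrist",p,110,s)[:2] for p in c[:,0]]);print(cv2.minEnclosingCircle(W.astype(np.float32)),(W.min(0)+W.max(0))/2)
```

```text
[[123, 131, 136], [111, 121, 128], [101, 112, 119], [96, 107, 112], [93, 102, 107], [85, 92, 97], [82, 92, 96]] [[84, 92, 97], [90, 100, 105], [95, 102, 107], [99, 107, 113], [89, 98, 103], [77, 81, 87], [73, 73, 76], [71, 75, 76]] [[90, 100, 105], [94, 107, 111], [104, 115, 118], [114, 122, 127], [126, 134, 139], [131, 138, 144], [132, 139, 144]] [[71, 71, 74], [66, 72, 73], [72, 78, 78], [78, 86, 88], [84, 95, 98], [84, 96, 100], [88, 98, 103]]
3 (270, 154, 97, 101) ((315.25830078125, 217.4501953125), (108.74739837646484, 129.68185424804688), 7.290528297424316)
((435.7834167480469, -346.4351501464844), 51.91446304321289) [ 437.12868192 -338.36085763]
6 (270, 156, 95, 99) ((317.1550598144531, 204.74685668945312), (92.3648681640625, 99.04222869873047), 40.79497528076172)
((439.45367431640625, -339.10980224609375), 42.21682357788086) [ 437.38732932 -339.10981273]
9 (289, 158, 71, 68) ((324.29913330078125, 191.22886657714844), (64.96869659423828, 69.32740020751953), 76.2630386352539)
((443.2439880371094, -326.1004333496094), 28.619836807250977) [ 442.83189613 -326.75601618]
```

Run:
```python
from rim import *
v=np.load("pics/wA.npy");s=dict(ee_pos=v[:3],tcp_rot=v[3:])
l,r,b,t=[plane("wrist",p,110,s) for p in((286.5,198),(364.8,198),(325.5,239.3),(326,155.5))]
print((l+r)/2,r-l,"y from bottom",b[1]+32.5,"top",t[1])
# gradient-based rim: saved red-green edge strength along lower half
im=cv2.GaussianBlur(cv2.imread("pics/wA.png"),(3,3),0).astype(float)
W=[]
for a in np.radians(np.arange(-20,201,4)):
    rr=np.arange(34,48,.25);p=np.array([[325.7+q*np.cos(a),199+q*np.sin(a)] for q in rr]).astype(np.float32)
    g=cv2.remap(im.astype(np.float32),p[:,:1],p[:,1:],1)[:,0].sum(1);k=np.argmax(np.abs(np.gradient(g)));W.append(plane("wrist",p[k],110,s)[:2])
W=np.array(W)
for _ in range(5):
    A=np.c_[2*W,np.ones(len(W))];x=np.linalg.lstsq(A,(W**2).sum(1),rcond=None)[0];rad=np.sqrt(x[2]+x[:2]@x[:2]);e=abs(np.linalg.norm(W-x[:2],axis=1)-rad);W=W[e<max(.6,2*np.median(e))]
print(x[:2],rad,len(W),e.std())
```

```text
[ 444.28840665 -331.39123761  110.        ] [63.50834633  0.10914856  0.        ] y from bottom -334.9311493722637 top -296.8958185732378
[ 443.9361266  -335.14936927] 32.19503383787994 47 0.12166935098612787
```

>>> step_arm(
  increments=[
    [[1,-5,1.7,45,0],[1,-5,1.7,90,0],[1,-5,1.7,125,0],[1,-5,1.7,139,0],[1,-5,1.7,139,0],[0.85,-5,1.7,139,0],[0.7,-5,1.7,139,0],[0.6,-5,1.7,139,0]],
  ],
  newtons=30,
)

```text
t: 14.5
ee_pos: [444.6, -337.3, 74.3]
tcp_rot: [0.707, 0.707, 0.0, 0.002]
contact_force: [0.4, 0.3, 3.2]
finger_gap: 65.1
```

>>> step_arm(
  increments=[
    [[0.6,0,0,0,0],[0.6,0,0,0,0],[0.6,0,0,0,0],[0.6,0,0,0,0]],
  ],
)

```text
t: 14.9
ee_pos: [444.6, -337.5, 74.3]
tcp_rot: [0.707, 0.707, 0.0, 0.002]
contact_force: [1.0, 0.1, 6.0]
finger_gap: 65.4
```

>>> step_arm(
  increments=[
    [[0.6,0,0,-10,0],[0.6,0,0,-45,0],[0.6,0,0,-90,0],[0.6,0,0,-135,0],[0.6,0,0,-180,0],[0.6,0,0,-205,0],[0.6,0,0,-205,0],[0.6,0,0,-205,0]],
  ],
)

```text
t: 15.7
ee_pos: [443.4, -336.7, 277.8]
tcp_rot: [0.707, 0.707, -0.0, 0.001]
contact_force: [0.1, 0.8, -1.6]
finger_gap: 65.5
```

```bash
python3 w.py wAh;  python3 - <<'E'
from rim import *
z=np.load("pics/wAh.npy")[2]
for dz in(33.5,35.7,38):
  for t in(120,150,175): 
    try: rim("wAh",(324,290),92,z+dz,t,r0=60)
    except Exception as e: print("no",t)
E
```

```text
15.7 [ 443.35047798 -336.66453868  277.82899627] [ 7.07161449e-01  7.07051823e-01 -1.42765093e-05  6.35639469e-04] [-7.93663595e-01  2.68106286e-01  9.77045536e-02  1.39912312e+00
 -1.81430509e-05  7.77287754e-01] 65.51625498053372 [ 0.10212029  0.76350406 -1.61304246]
wAh rim xy [ 459.7 -340.2] rad 50.3 n 12 rms 0.14 tool shift [ -3.6  16.4 -33.5]
no 150
no 175
wAh rim xy [ 459.4 -338.8] rad 49.3 n 12 rms 0.14 tool shift [ -2.2  16.1 -35.7]
no 150
no 175
wAh rim xy [ 459.  -337.3] rad 48.2 n 12 rms 0.14 tool shift [ -0.7  15.7 -38. ]
no 150
no 175
```

>>> step_arm(
  increments=[
    [[0.6,40,15,0,0],[0.6,85,32,0,0],[0.6,130,50,0,0],[0.6,175,67,0,0],[0.6,220,85,0,0],[0.6,262,101,0,0],[0.6,295,114,0,0],[0.6,311,120,0,0]],
  ],
)

```text
t: 16.55
ee_pos: [562.9, -22.3, 274.9]
tcp_rot: [0.706, 0.708, -0.001, -0.002]
contact_force: [0.3, -0.5, -1.2]
finger_gap: 65.3
```

>>> step_arm(
  increments=[
    [[0.6,0,0,0,0],[0.6,0,0,0,0],[0.6,0,0,0,0]],
  ],
)

```text
t: 16.85
ee_pos: [562.6, -26.3, 276.4]
tcp_rot: [0.708, 0.707, -0.001, -0.001]
contact_force: [-0.3, -0.3, -1.5]
finger_gap: 65.5
```

```bash
python3 w.py wAs;  python3 - <<'E'
from rim import *
v=np.load("pics/wAs.npy");z=v[2]
for dz in(33.5,35.7,38):
  for t in(150,175): 
    try: rim("wAs",(324,290),92,z+dz,t,r0=60)
    except Exception as e: print("no",t)
o=[];w=cv2.imread("pics/wAs.png")
for n in("scene","side"):
    im=grab_frame(n);x,y=proj(n,[563,-22,200]).astype(int);o.append(cv2.resize(im[y-50:y+50,x-35:x+35],None,fx=3,fy=3,interpolation=cv2.INTER_CUBIC));print(n,x-35,y-50,proj(n,[563.4,-22.5,173]),proj(n,[v[0],v[1]+2,z+35.7-110]))
o.append(w[90:390,160:500][:300]);cv2.imwrite("pics/n2.png",np.hstack(o))
E
```

```text
16.85 [562.63731836 -26.34988754 276.37540912] [ 7.07500389e-01  7.06712344e-01 -6.55555749e-04 -6.57203569e-04] [-1.89126231e-01  2.84109184e-01  1.15663813e-01  1.40417501e+00
 -3.45722265e-04  1.38278488e+00] 65.45031137581046 [-0.30348129 -0.31470428 -1.50960577]
wAs rim xy [562.5 -26.2] rad 32.6 n 47 rms 0.06 tool shift [  0.2  -0.2 -33.5]
wAs rim xy [562.5 -26.2] rad 32.4 n 47 rms 0.07 tool shift [  0.1  -0.2 -33.5]
wAs rim xy [562.5 -24.9] rad 32.0 n 47 rms 0.06 tool shift [  1.5  -0.2 -35.7]
wAs rim xy [562.5 -24.9] rad 31.8 n 47 rms 0.06 tool shift [  1.5  -0.2 -35.7]
wAs rim xy [562.5 -23.5] rad 31.3 n 47 rms 0.06 tool shift [  2.9  -0.2 -38. ]
wAs rim xy [562.5 -23.5] rad 31.1 n 47 rms 0.06 tool shift [  2.9  -0.2 -38. ]
scene 264 108 [299.6298865  166.26335144] [298.58737019 157.48663773]
side 301 107 [336.31590266 165.16024077] [337.01901696 155.97320406]
```

View pics/n2.png

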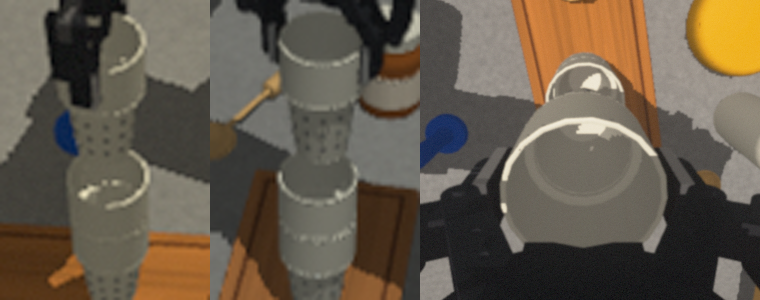

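Held mould is upright over the lower stack, about 2 mm toward -y; correct and lower.

>>> step_arm(
  increments=[
    [[0.6,2,0.8,10,0],[0.6,2,0.8,20,0],[0.6,2,0.8,24,0],[0.6,2,0.8,24,0],[0.6,2,0.8,24,0]],
  ],
)

```text
t: 17.5
ee_pos: [564.0, -23.5, 253.1]
tcp_rot: [0.707, 0.707, -0.0, -0.0]
contact_force: [-0.5, -0.1, -1.7]
finger_gap: 65.4
```

>>> step_arm(
  increments=[
    [[0.6,-0.7,-0.4,10,0],[0.6,-0.7,-0.4,20,0],[0.6,-0.7,-0.4,32,0],[0.6,-0.7,-0.4,44,0],[0.6,-0.7,-0.4,52,0],[0.6,-0.7,-0.4,52,0],[0.6,-0.7,-0.4,52,0]],
  ],
)

```text
t: 18.2
ee_pos: [563.6, -24.2, 201.1]
tcp_rot: [0.707, 0.707, -0.0, -0.0]
contact_force: [-0.1, 0.4, -0.2]
finger_gap: 65.1
```

>>> step_arm(
  increments=[
    [[0.6,0,0,5,0],[0.6,0,0,9,0],[0.6,0,0,13,0],[0.6,0,0,13,0]],
  ],
)

```text
t: 18.6
ee_pos: [563.4, -24.1, 187.6]
tcp_rot: [0.707, 0.707, -0.0, -0.0]
contact_force: [-0.6, -0.5, -0.8]
finger_gap: 65.6
```

Expected seat near TCP z 182.

>>> step_arm(
  increments=[
    [[0.6,0,0,1,0],[0.6,0,0,2.2,0],[0.6,0,0,3.5,0],[0.6,0,0,3.5,0]],
  ],
)

```text
t: 19.0
ee_pos: [563.7, -24.2, 184.7]
tcp_rot: [0.707, 0.707, -0.0, -0.0]
contact_force: [-0.7, 0.2, 0.0]
finger_gap: 65.7
```

>>> step_arm(
  increments=[
    [[0.6,0,0,0.7,0],[0.6,0,0,1.5,0],[0.6,0,0,1.5,0]],
  ],
)

```text
t: 19.3
ee_pos: [563.7, -24.2, 183.2]
tcp_rot: [0.707, 0.707, -0.0, -0.0]
contact_force: [0.1, -0.9, -0.7]
finger_gap: 65.1
```

>>> step_arm(
  increments=[
    [[0.6,0,0,0.7,0],[0.6,0,0,1.5,0],[0.6,0,0,1.5,0]],
  ],
)

```text
t: 19.6
ee_pos: [564.2, -24.3, 182.3]
tcp_rot: [0.707, 0.707, 0.0, 0.001]
contact_force: [0.1, 0.1, 2.9]
finger_gap: 65.3
```

>>> step_arm(
  increments=[
    [[0.6,0,0,0.5,0],[0.6,0,0,0.5,0],[0.85,0,0,0.5,0],[1,0,0,0.5,0],[1,0,0,0.5,0],[1,0,0,0.5,0],[1,0,0,-20,0],[1,0,0,-50,0]],
  ],
)

```text
t: 20.4
ee_pos: [562.2, -23.9, 230.2]
tcp_rot: [0.707, 0.707, -0.001, -0.002]
contact_force: [0.7, 0.7, -0.1]
finger_gap: 85.6
```

>>> step_arm(
  increments=[
    [[1,0,0,-40,0],[1,0,0,-85,0],[1,0,0,-85,0],[1,0,0,-85,0]],
  ],
)

```text
t: 20.8
ee_pos: [564.5, -24.4, 318.0]
tcp_rot: [0.707, 0.707, 0.001, 0.001]
contact_force: [-0.3, -1.2, -0.7]
finger_gap: 85.5
```

```bash
python3 w.py wN2
python3 - <<'E'
from rim import *
s=np.load("pics/wN2.npy");c=proj("wrist",[563.4,-22.5,218],dict(ee_pos=s[:3],tcp_rot=s[3:]));print(c)
for z in(216,218,221): rim("wN2",c,52,z,150)
o=[]
for n in("scene","side"):
    im=grab_frame(n);x,y=proj(n,[563,0,110]).astype(int);o.append(cv2.resize(im[y-65:y+65,x-65:x+65],None,fx=3,fy=3,interpolation=cv2.INTER_CUBIC))
cv2.imwrite("pics/fin.png",np.hstack(o))
E
```

```text
20.8 [564.47630446 -24.36012047 317.99038558] [0.70711938 0.70709259 0.00085476 0.00123262] [-1.85208264e-01  2.84779494e-01  2.17324564e-01  1.50034148e+00
  1.83202434e-05  1.38562599e+00] 85.54235479998073 [-0.28339388 -1.24153227 -0.6966952 ]
[321.49411249 194.68319112]
wN2 rim xy [563.6 -23. ] rad 32.1 n 92 rms 0.12 tool shift [  1.4  -1.2 102. ]
wN2 rim xy [563.6 -22.5] rad 31.9 n 92 rms 0.12 tool shift [  1.9  -1.2 100. ]
wN2 rim xy [563.6 -21.7] rad 31.5 n 92 rms 0.11 tool shift [ 2.7 -1.2 97. ]
```

View pics/fin.png

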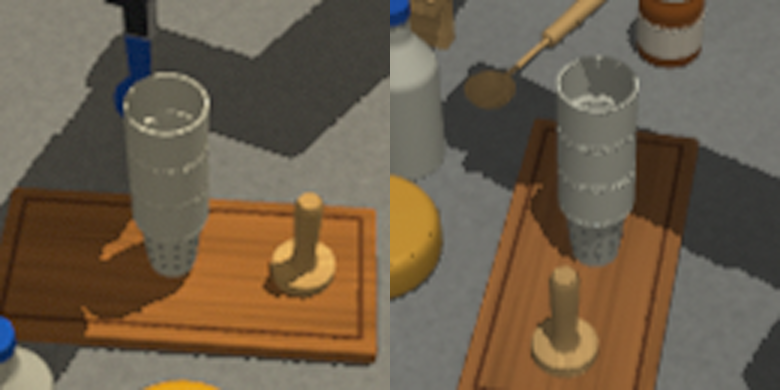

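The three moulds form one upright stack with flush collars and the follower stands upright on the board. Handing in.

```bash
python3 -c "
from station import *
print(close_job())"
```

```text
the job is handed in; nothing more can be done
None
```

The job is done and handed in after about 21 s of robot time. I lifted the follower out and stood it on its disc on the board, about 117 mm from the mould. I then nested the two loose shouldered moulds into the mould on the board, one after the other.

- **Stack:** The last wrist view fits the top rim at (563.6, -22.5), against (563.4, -22.5) measured for the bottom mould at the start. Its apparent size matches the expected 218 mm height, so both shoulders appear fully seated. The scene and side views show an upright stack with even collars.
- **Bottom mould:** I did not re-measure it directly at the end. The rims above it line up with its starting position to within 0.2 mm, so it appears not to have moved.
- **Follower:** It stands upright on the board, clear of the stack.
- **Forces:** The readings I took peaked at about 7 N at the wrist, against the 120 N limit.
- **Disagreements:** The measured tool position wandered 1–3 mm from the commanded one, which I corrected from the readings. The rim fit for the second mould failed at first because the mould was in shadow. I got its position from edge gradients instead, about 3 mm in x from the first two-camera estimate.

The bystanders and look-alikes were not touched by any planned move; the final crops covered only the board area, so I did not re-check all of them.

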